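# Find the mill tin that rattles

### The job

Only one of the three closed tins on the ware board has a loose grinding ball in it; the other two are packed tight. Lift the tins one at a time clear of the board and shake each end to end, there and back a few times, standing every silent tin back upright in its own place, until you find the one that rattles. Hold that tin out level and still over the mouth of the open mill jar, about a hand's breadth above the rim, and finish while holding it there; knock nothing else about.

Things in the scene. Friction and masses are not known exactly. Their poses are not given: they have to be found in the camera images.
- tin_a_c (a point): Centre (half-way up) of the tin that starts at the right-hand end of the board (-y): closed metal tin, green lid, 136 (its x) x 58 (its y) x 46 mm high (z up), 0.32 kg. Tins look and weigh alike. In one, any of the three, a loose 34 mm, 0.12 kg ball (centred at the start) rolls freely 47 mm to either end, shifting the weight; the others hold a tight block of that weight (play under 1 mm). Lids stay shut.
- tin_b_c (a point): Centre (half-way up) of the tin in the middle of the board: closed metal tin, green lid, 136 (its x) x 58 (its y) x 46 mm high (z up), 0.32 kg. Tins look and weigh alike. In one, any of the three, a loose 34 mm, 0.12 kg ball (centred at the start) rolls freely 47 mm to either end, shifting the weight; the others hold a tight block of that weight (play under 1 mm). Lids stay shut.
- tin_c_c (a point): Centre (half-way up) of the tin that starts at the left-hand end of the board (+y): closed metal tin, green lid, 136 (its x) x 58 (its y) x 46 mm high (z up), 0.32 kg. Tins look and weigh alike. In one, any of the three, a loose 34 mm, 0.12 kg ball (centred at the start) rolls freely 47 mm to either end, shifting the weight; the others hold a tight block of that weight (play under 1 mm). Lids stay shut.
- ware_board: Plywood ware board lying on the bench and fixed, 150 (its x) x 520 (its y) x 22 mm thick; origin at the centre of its underside, z up. The tins stand on it about 130 mm apart along its y, their long axes along its x.
- jar_mouth (a point): Centre of the mouth of the open mill jar, a loose white porcelain jar of 120 mm diameter and 110 mm height, mouth about 84 mm wide, standing upright on the bench beyond the ware board; the point lies at the height of the rim, 110 mm above the bench; z up. The finished tin is held over this point.
- mill_jar: The same open mill jar (1.3 kg); origin at the centre of its underside.
- beaker_l: Bystander: small bisque beaker, 48 mm across, 68 mm high, standing on the left (+y) end of the ware board, 228 mm from the board's middle; origin at the centre of its underside.
- beaker_r: Bystander: small blue-glazed beaker, 48 mm across, 68 mm high, on the right (-y) end of the ware board, 228 mm from the board's middle; origin at the centre of its underside.
- glaze_jar: Bystander: white glaze jar with a red lid, 76 mm across, 85 mm high, on the bench; origin at the centre of its underside.
- bowl: Bystander: brown mixing bowl, 190 mm across, 105 mm high, on the bench to the left; origin at the centre of its underside.
- tool_pot: Bystander: terracotta pot, 92 mm across, with brushes and tools standing in it up to about 220 mm, on the bench to the right, about 300 mm from the middle; origin at the centre of its underside.
- phone: Bystander: black phone, 147 x 72 x 8 mm, flat on the bench to the right, beyond the end of the ware board; origin at the centre of its underside.
Not all that is in view belongs to the job. Leave any pink or purple look-alike of the part that bears tin_c_c alone.

How it is judged:
By the outcome, as a careful person would: the job done as asked, in the order asked, and still so for the second after the job is handed in, while the arm keeps its last pose, push and grip.
It also fails if it takes over 72 s, if anything falls off the work surface, if the arm or the gripper's body presses on something with over 40 N, if the wrist force passes 120 N, or if a joint passes its speed limit or range.

### The arm

A 7-joint arm with a two-finger parallel gripper is mounted at the origin on the work surface. World frame = base frame: x ahead of the robot, y to its left, z up, the work surface at z = 0. Lengths are in m, angles in rad, forces in N, time in s.
With the tool pointing down it reaches from about 0.425 to 0.925 m from the base axis. Payload 6.8 kg.
Tool frame: the origin (TCP) lies between the finger pads; the fingertips stand r.tcp_to_tips ahead of it and the grasp point (between the pads) lies 3 mm ahead of it (r.tcp_to_tips is the distance from the TCP to the fingertips, in m); z points along the fingers, y is the line along which they close (so a half turn about z gives the same grasp; the last joint's range is limited). The gripper opens to 85 mm and grips with 20 to 120 N. Pads are 22 mm wide; open, the fingers measure 114 mm over their backs; the gripper's body (76 mm by 85 mm) begins 54 mm behind the grasp point. The pads swing forward as they close: fully open they stand 13 mm farther back than shut.
Start: joints at [-1.426, 0.477, 0.022, 1.555, -0.011, 1.109, -0.083], TCP at [0.169, 0.654, 0.253] pointing down, gripper open.
Joint ranges: [-2.96, 2.96], [-0.34, 2.1], [-1.41, 1.46], [0.24, 2.44], [-1.37, 4.51], [0.17, 1.92], [-2.96, 2.96]. Speed limits (rad/s): [2.39, 2.39, 3.14, 3.14, 3.14, 3.14, 3.14].

### API

Orientations are given as a rotation vector (axis times angle).
In Python, from bench import r gives the robot as it stands. The module is installed in compiled form; this text tells all that it offers.
- The arm moves only by the tool step_arm, never from a script. Its argument "moves" is a list of rows, each an object of numbers: "rx", "ry", "rz": the turn, a rotation vector about the tool's x, y, z in degrees; "dx", "dy", "dz": the shift along the tool's x, y, z in mm; "gripper": the opening, from -1 (shut) to 1 (fully open). In form: [{"rx": .., "ry": .., "rz": .., "dx": .., "dy": .., "dz": .., "gripper": ..}, ...]. A call has 1 to 20 rows; each row shifts and turns the commanded pose from where the row before left it, along the tool's axes as they then stand; what a row does not reach is not made up. A row lasts 1/8 s, in which the tool goes at most 62.5 mm and 10.7 degrees, less where a joint would pass 70% of its speed; a pose out of reach is approached as far as the arm can. A call is refused whole if a number of a shift passes 62.5 or a number of a turn 10.7, either way. A call with a gripper value outside its range is refused whole. The fingers move at their own pace and stop on an object; "grip_force" is the grip in N (left out, the last holds). Time passes only in rows, so rows that do not move let the fingers close. It gives the time, the measured TCP pose, the force, the opening and the grip force at its end, in the units of the state.
- r.get_obs(): the state, without advancing time (a new reading comes with each control period).
- r.grab_frame(name): name is "scene" or "top"; returns the picture (400x640x3 uint8, blue, green, red); there is no depth.
- r.camera_info(name): a dict with "mtx" (3x3 intrinsics, pixels), "rvec" (rotation vector, rad) and "tvec" (3), from world to camera coordinates, as OpenCV has them. Camera axes: x right, y down, z forward; pixel columns grow to the right and rows downward; lengths in m; the calibration is good to about 2 mm. A picture is of the moment at which its call begins. camera_info takes no time and is no camera call.
- r.hand_in(): hands the job in; it is judged then, once.
The state is a dict: "clock": time; "joints": joint angles; "qvel": joint speeds; "tau": joint torques, N m; "tcp_pos": TCP position; "orientation": TCP orientation; "contact_force": force on the tool from outside, world axes, zero at the start; "moment": the same for the moment, N m; "grip_width": finger opening in m; "gripper_force": force on a finger pad.
Only numpy, scipy, OpenCV 4.12 (cv2) and the standard library are available. Lean on these libraries where they do the work, as an engineer would, in place of code of your own. Each camera call takes 0.05 s, during which the arm holds its last target. There are 200 camera calls.

## Working session

There is one attempt and no reset: what is moved stays moved. The work goes in short steps, Python scripts to look and compute and a tool call to move; the robot and the scene stay as the last step left them, time stands still between calls to the robot, and variables do not carry over. Pictures are saved under pics/ and viewed, at most 10 in all, crops included, and the job is handed in when it is done.

Besides the shell and the picture viewer there is one more tool, called after ">>>" as name([rows], argument=value, ...), one row to a line, values as JSON. step_arm: Moves the arm, as the interface text tells. Its arguments: {"type":"object","properties":{"moves":{"type":"array","items":{"type":"object","properties":{"rx":{"type":"number"},"ry":{"type":"number"},"rz":{"type":"number"},"dx":{"type":"number"},"dy":{"type":"number"},"dz":{"type":"number"},"gripper":{"type":"number"}}}},"grip_force":{"type":"number"}},"required":["moves"]}

```bash
mkdir -p pics
python3 - <<'E'
from bench import r
import cv2,numpy as np
for n in("scene","top"):
    f=r.grab_frame(n);cv2.imwrite(f"pics/{n}0.png",f);c=r.camera_info(n);print(n,np.array(c["mtx"]).round(1).tolist(),c["rvec"],c["tvec"])
o=r.get_obs();print(o,r.tcp_to_tips)
E
```

```text
scene [[471.5, 0.0, 318.4], [0.0, 471.5, 204.4], [0.0, 0.0, 1.0]] [ 2.37270617  1.01482145 -0.30374059] [-0.336892   -0.22370484  1.55404688]
top [[515.4, 0.0, 320.4], [0.0, 515.4, 201.4], [0.0, 0.0, 1.0]] [ 2.09337058 -2.1287087   0.22794872] [0.00773159 0.52654097 1.27970715]
{'clock': 0.1, 'joints': array([-1.42609642,  0.47770097,  0.02233867,  1.55632788, -0.01152585,
        1.10929314, -0.08308835]), 'qvel': array([-5.67467524e-04, -1.36352505e-03,  2.74461796e-04, -2.96443003e-03,
        7.75935898e-05, -1.32831818e-03, -4.68602037e-04]), 'tau': array([ 3.86523083e-03, -5.97758353e+01,  1.61321584e+00, -2.81954241e+01,
        1.27581359e-02,  5.03261734e-03,  1.19579909e-05]), 'tcp_pos': array([0.16870475, 0.65307732, 0.25244429]), 'orientation': array([-3.95989079e-01, -3.11642238e+00,  2.50972966e-03]), 'contact_force': array([ 0.46031422,  0.36181689, -0.34428418]), 'moment': array([-0.02526023, -0.02135464,  0.0332618 ]), 'gripper_force': 0.0, 'grip_width': 0.08510603305387351} 0.022
```

View pics/scene0.png

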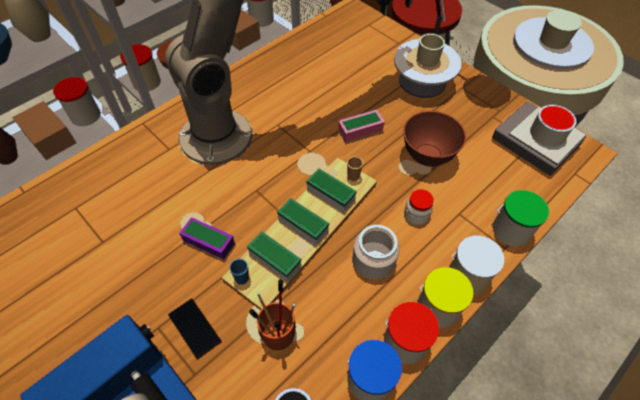

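View pics/top0.png

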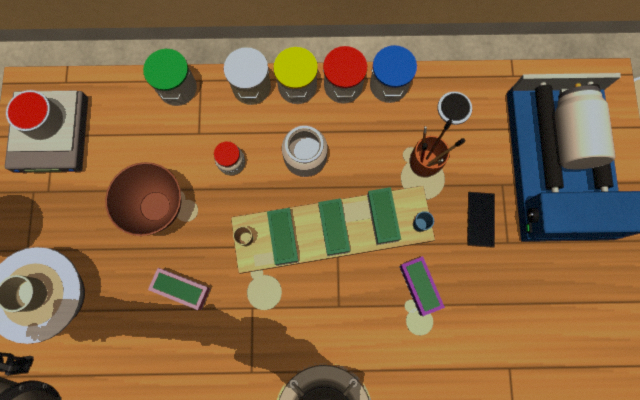

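Candidates in the top view: green-lidded tins on the board at (284,236)=C, (334,227)=B and (384,216)=A. The look-alikes are pink-sided at (178,289) and purple-sided at (422,286), both off the board, so I leave them alone. The mill jar mouth is at (305,148) and the red-lidded glaze jar at (228,155). Next I measure and check in one close crop.

```bash
cat > h.py <<'E'
from bench import r
import cv2,numpy as np
from scipy.spatial.transform import Rotation as R
def ray(n,px,z):
    c=r.camera_info(n);K=np.array(c["mtx"]);M=cv2.Rodrigues(np.array(c["rvec"]))[0];t=np.array(c["tvec"]).ravel()
    o=-M.T@t;px=np.atleast_2d(np.array(px,float));d=(M.T@np.linalg.inv(K)@np.c_[px,np.ones(len(px))].T).T
    return (o+d*((z-o[2])/d[:,2])[:,None])[:,:2]
def lids(n,f,z,show=True):
    h=cv2.cvtColor(f,cv2.COLOR_BGR2HSV);m=cv2.inRange(h,(55,80,40),(90,255,140))
    out=[]
    for c in cv2.findContours(m,0,1)[0]:
        if cv2.contourArea(c)<250:continue
        w=ray(n,c[:,0],z).astype(np.float32);q=cv2.minAreaRect(w*1000);b=cv2.boxPoints(q)
        e=[b[1]-b[0],b[2]-b[1]];l=max(e,key=np.linalg.norm);a=np.degrees(np.arctan2(l[1],l[0]));a=(a+90)%180-90
        out.append((c[:,0].mean(0).round().tolist(),np.round(q[0],1).tolist(),np.round(sorted(q[1]),0).tolist(),round(float(a),1)))
    return out
E
python3 - <<'E'
from h import *
for n in("top","scene"):
    f=cv2.imread(f"pics/{n}0.png")
    for l in lids(n,f,.068):print(n,l)
f=cv2.imread("pics/top0.png")
cv2.imwrite("pics/crop.png",cv2.resize(f[120:290,200:470],None,fx=2.9,fy=2.9,interpolation=cv2.INTER_CUBIC))
print("jar",ray("top",[[305,148]],.11),ray("scene",[[377,243]],.11))
E
```

```text
top ([177.0, 288.0], [310.3, 357.8], [38.0, 114.0], 67.9)
top ([423.0, 286.0], [306.2, -250.8], [38.0, 114.0], 20.3)
top ([282.0, 236.0], [437.2, 97.9], [58.0, 136.0], 8.5)
top ([334.0, 226.0], [459.4, -33.7], [58.0, 137.0], 8.6)
top ([384.0, 215.0], [486.6, -162.0], [59.0, 137.0], 8.5)
scene ([274.0, 254.0], [489.5, -165.3], [60.0, 138.0], 8.5)
scene ([206.0, 234.0], [319.3, -260.2], [38.0, 115.0], 20.4)
scene ([303.0, 218.0], [462.4, -36.6], [61.0, 137.0], 8.8)
scene ([331.0, 187.0], [439.7, 95.1], [61.0, 138.0], 8.5)
jar [[0.65435239 0.03604381]] [[0.66939386 0.03282215]]
```

View pics/crop.png

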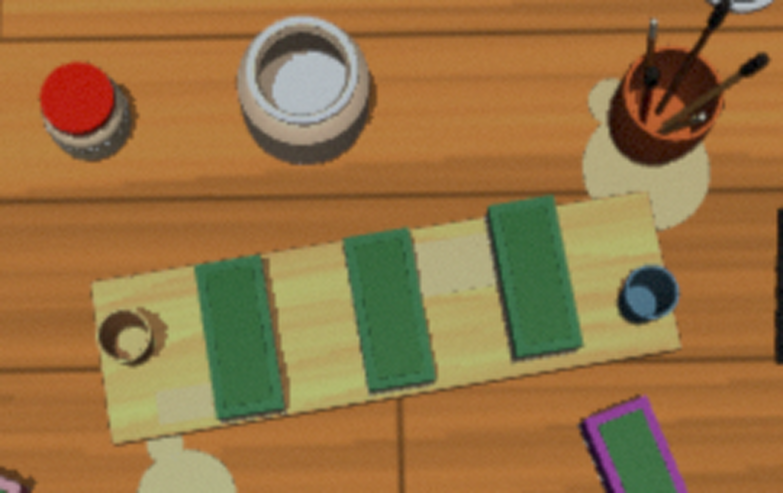

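The crop confirms that the three plain-sided green tins on the board are the right ones, with the bisque beaker at the left end and the blue one at the right. The purple one is off the board. The jar rim centre in the crop is about (303,72), which gives the mouth near (0.663, 0.035). I start with C because it's the nearest.

```bash
cat >> h.py <<'E'
def go(p,yaw):
    o=r.get_obs();M=R.from_rotvec(o["orientation"]).as_matrix()
    best=None
    for k in(0,180):
        a=np.radians(yaw+k);x=np.array([np.cos(a),np.sin(a),0]);z=np.array([0,0,-1.]);T=np.c_[x,np.cross(z,x),z]
        rv=np.degrees(R.from_matrix(M.T@T).as_rotvec())
        if best is None or np.linalg.norm(rv)<np.linalg.norm(best[0]):best=(rv,T)
    d=np.array(p)-o["tcp_pos"]
    print("rot(tool deg)",best[0].round(2),"| shift now-frame",(M.T@d*1000).round(1),"| shift after turn",(best[1].T@d*1000).round(1),"t",o["clock"],"tcp",o["tcp_pos"].round(4),"joints",o["joints"].round(2))
def st():
    o=r.get_obs();M=R.from_rotvec(o["orientation"]).as_matrix()
    print(round(o["clock"],2),"tcp",o["tcp_pos"].round(4),"F",o["contact_force"].round(2),"M world",o["moment"].round(3),"M tool",(M.T@o["moment"]).round(3),"w",round(o["grip_width"],4),o["gripper_force"])
E
python3 - <<'E'
from h import *
print(R.from_rotvec(r.get_obs()["orientation"]).as_matrix().round(3))
go([.4385,.0965,.2],8.5)
print(ray("top",[[304.5,144.8]],.11))
E
```

```text
[[-0.968  0.25  -0.   ]
 [ 0.25   0.968 -0.002]
 [-0.    -0.002 -1.   ]]
rot(tool deg) [-9.000e-02 -1.000e-02 -2.298e+01] | shift now-frame [-400.4 -471.3   53.2] | shift after turn [-184.6 -590.3   52.4] t 0.1 tcp [0.1687 0.6531 0.2524] joints [-1.43  0.48  0.02  1.56 -0.01  1.11 -0.08]
[[0.66289104 0.03722546]]
```

>>> step_arm([
  {"dx":-33.4,"dy":-39.3},
  {"dx":-33.4,"dy":-39.3},
  {"dx":-33.4,"dy":-39.3},
  {"dx":-33.4,"dy":-39.3},
  {"dx":-33.4,"dy":-39.3},
  {"dx":-33.4,"dy":-39.3},
  {"dx":-33.4,"dy":-39.3},
  {"dx":-33.4,"dy":-39.3},
  {"dx":-33.4,"dy":-39.3},
  {"dx":-33.4,"dy":-39.3},
  {"dx":-33.4,"dy":-39.3},
  {"dx":-33.4,"dy":-39.3},
  {"rz":-7.7,"gripper":1},
  {"rz":-7.7,"dz":26},
  {"rz":-7.6,"dz":26},
  {},
  {},
], grip_force=60)

```text
invalid input at $.moves[0]: expected keys rx, ry, rz, dx, dy, dz, gripper
```

Run:
```python
from h import *
go([.4385,.0965,.05],8.5);st()
```

```text
rot(tool deg) [-9.000e-02 -1.000e-02 -2.298e+01] | shift now-frame [-400.4 -471.1  203.2] | shift after turn [-184.6 -590.3  202.4] t 0.1 tcp [0.1687 0.6531 0.2524] joints [-1.43  0.48  0.02  1.56 -0.01  1.11 -0.08]
0.1 tcp [0.1687 0.6531 0.2524] F [ 0.46  0.36 -0.34] M world [-0.025 -0.021  0.033] M tool [ 0.019 -0.027 -0.033] w 0.0851 0.0
```

All keys are required in every row.

>>> step_arm([
  {"rx":0,"ry":0,"rz":0,"dx":-33.4,"dy":-39.3,"dz":0,"gripper":1},
  {"rx":0,"ry":0,"rz":0,"dx":-33.4,"dy":-39.3,"dz":0,"gripper":1},
  {"rx":0,"ry":0,"rz":0,"dx":-33.4,"dy":-39.3,"dz":0,"gripper":1},
  {"rx":0,"ry":0,"rz":0,"dx":-33.4,"dy":-39.3,"dz":0,"gripper":1},
  {"rx":0,"ry":0,"rz":0,"dx":-33.4,"dy":-39.3,"dz":0,"gripper":1},
  {"rx":0,"ry":0,"rz":0,"dx":-33.4,"dy":-39.3,"dz":0,"gripper":1},
  {"rx":0,"ry":0,"rz":0,"dx":-33.4,"dy":-39.3,"dz":0,"gripper":1},
  {"rx":0,"ry":0,"rz":0,"dx":-33.4,"dy":-39.3,"dz":0,"gripper":1},
  {"rx":0,"ry":0,"rz":0,"dx":-33.4,"dy":-39.3,"dz":0,"gripper":1},
  {"rx":0,"ry":0,"rz":0,"dx":-33.4,"dy":-39.3,"dz":0,"gripper":1},
  {"rx":0,"ry":0,"rz":0,"dx":-33.4,"dy":-39.3,"dz":0,"gripper":1},
  {"rx":0,"ry":0,"rz":0,"dx":-33.4,"dy":-39.3,"dz":0,"gripper":1},
  {"rx":0,"ry":0,"rz":-7.7,"dx":0,"dy":0,"dz":0,"gripper":1},
  {"rx":0,"ry":0,"rz":-7.7,"dx":0,"dy":0,"dz":26,"gripper":1},
  {"rx":0,"ry":0,"rz":-7.6,"dx":0,"dy":0,"dz":26,"gripper":1},
  {"rx":0,"ry":0,"rz":0,"dx":0,"dy":0,"dz":0,"gripper":1},
  {"rx":0,"ry":0,"rz":0,"dx":0,"dy":0,"dz":0,"gripper":1},
], grip_force=60)

```text
clock: 2.22
tcp_pos: [0.4393, 0.0967, 0.202]
orientation: [-0.229, 3.133, 0.0]
contact_force: [-0.5, 0.5, 1.0]
grip_width: 0.0855
gripper_force: 0.0
```

Run:
```python
from h import *
go([.4385,.0965,.05],8.5);st()
```

```text
rot(tool deg) [ 0.    0.03 -0.14] | shift now-frame [ 9.00e-01 -1.00e-01  1.52e+02] | shift after turn [ 8.00e-01 -1.00e-01  1.52e+02] t 2.225 tcp [0.4393 0.0967 0.202 ] joints [-0.67  0.17  0.35  2.15 -0.08  0.84  1.44]
2.23 tcp [0.4393 0.0967 0.202 ] F [-0.46  0.52  0.98] M world [ 0.038 -0.015 -0.013] M tool [-0.035 -0.021  0.013] w 0.0855 0.0
```

>>> step_arm([
  {"rx":0,"ry":0,"rz":0,"dx":0,"dy":0,"dz":40,"gripper":1},
  {"rx":0,"ry":0,"rz":0,"dx":0,"dy":0,"dz":40,"gripper":1},
  {"rx":0,"ry":0,"rz":0,"dx":0,"dy":0,"dz":30,"gripper":1},
  {"rx":0,"ry":0,"rz":0,"dx":0,"dy":0,"dz":20,"gripper":1},
  {"rx":0,"ry":0,"rz":0,"dx":0,"dy":0,"dz":12,"gripper":1},
  {"rx":0,"ry":0,"rz":0,"dx":0,"dy":0,"dz":9,"gripper":1},
  {"rx":0,"ry":0,"rz":0,"dx":0,"dy":0,"dz":0,"gripper":1},
  {"rx":0,"ry":0,"rz":0,"dx":0,"dy":0,"dz":0,"gripper":0.4},
  {"rx":0,"ry":0,"rz":0,"dx":0,"dy":0,"dz":0,"gripper":0.2},
  {"rx":0,"ry":0,"rz":0,"dx":0,"dy":0,"dz":0,"gripper":-1},
  {"rx":0,"ry":0,"rz":0,"dx":0,"dy":0,"dz":0,"gripper":-1},
  {"rx":0,"ry":0,"rz":0,"dx":0,"dy":0,"dz":0,"gripper":-1},
], grip_force=60)

```text
clock: 3.72
tcp_pos: [0.4395, 0.0971, 0.0511]
orientation: [-0.233, 3.132, 0.001]
contact_force: [-0.8, -0.2, 5.3]
grip_width: 0.0576
gripper_force: 63.8
```

Run:
```python
from h import *
go([.4385,.0965,.05],8.5);st()
```

```text
rot(tool deg) [0.04 0.08 0.01] | shift now-frame [ 1.  -0.4  1.1] | shift after turn [ 1.  -0.4  1.1] t 3.725 tcp [0.4395 0.0971 0.0511] joints [-0.56  0.45  0.25  2.24 -0.24  0.47  1.6 ]
3.73 tcp [0.4395 0.0971 0.0511] F [-0.79 -0.16  5.33] M world [ 0.021  0.212 -0.047] M tool [-0.052  0.207  0.048] w 0.0576 63.81938874721527
```

>>> step_arm([
  {"rx":0,"ry":0,"rz":0,"dx":0,"dy":0,"dz":-10,"gripper":-1},
  {"rx":0,"ry":0,"rz":0,"dx":0,"dy":0,"dz":-40,"gripper":-1},
  {"rx":0,"ry":0,"rz":0,"dx":0,"dy":0,"dz":-40,"gripper":-1},
  {"rx":0,"ry":0,"rz":0,"dx":0,"dy":0,"dz":-40,"gripper":-1},
  {"rx":0,"ry":0,"rz":0,"dx":0,"dy":0,"dz":-40,"gripper":-1},
  {"rx":0,"ry":0,"rz":0,"dx":0,"dy":0,"dz":0,"gripper":-1},
  {"rx":0,"ry":0,"rz":0,"dx":0,"dy":0,"dz":0,"gripper":-1},
  {"rx":0,"ry":0,"rz":0,"dx":0,"dy":0,"dz":0,"gripper":-1},
])

```text
clock: 4.72
tcp_pos: [0.4378, 0.0963, 0.2189]
orientation: [0.233, -3.13, 0.002]
contact_force: [0.4, -0.9, -4.4]
grip_width: 0.0573
gripper_force: 66.7
```

Run:
```python
from h import *
st()
```

```text
4.72 tcp [0.4378 0.0963 0.2189] F [ 0.4  -0.87 -4.42] M world [-0.073  0.069  0.035] M tool [ 0.062  0.079 -0.035] w 0.0573 66.74553751945496
```

>>> step_arm([
  {"rx":0,"ry":0,"rz":0,"dx":-40,"dy":0,"dz":0,"gripper":-1},
  {"rx":0,"ry":0,"rz":0,"dx":-40,"dy":0,"dz":0,"gripper":-1},
  {"rx":0,"ry":0,"rz":0,"dx":40,"dy":0,"dz":0,"gripper":-1},
  {"rx":0,"ry":0,"rz":0,"dx":40,"dy":0,"dz":0,"gripper":-1},
  {"rx":0,"ry":0,"rz":0,"dx":-40,"dy":0,"dz":0,"gripper":-1},
  {"rx":0,"ry":0,"rz":0,"dx":-40,"dy":0,"dz":0,"gripper":-1},
  {"rx":0,"ry":0,"rz":0,"dx":40,"dy":0,"dz":0,"gripper":-1},
  {"rx":0,"ry":0,"rz":0,"dx":40,"dy":0,"dz":0,"gripper":-1},
  {"rx":0,"ry":0,"rz":0,"dx":-40,"dy":0,"dz":0,"gripper":-1},
  {"rx":0,"ry":0,"rz":0,"dx":-40,"dy":0,"dz":0,"gripper":-1},
  {"rx":0,"ry":0,"rz":0,"dx":40,"dy":0,"dz":0,"gripper":-1},
  {"rx":0,"ry":0,"rz":0,"dx":40,"dy":0,"dz":0,"gripper":-1},
  {"rx":0,"ry":0,"rz":0,"dx":0,"dy":0,"dz":0,"gripper":-1},
  {"rx":0,"ry":0,"rz":0,"dx":0,"dy":0,"dz":0,"gripper":-1},
  {"rx":0,"ry":0,"rz":0,"dx":0,"dy":0,"dz":0,"gripper":-1},
])

```text
clock: 6.6
tcp_pos: [0.4397, 0.0968, 0.2202]
orientation: [-0.233, 3.133, -0.001]
contact_force: [0.2, 0.4, -3.6]
grip_width: 0.0573
gripper_force: 66.9
```

Run:
```python
from h import *
st()
```

```text
6.6 tcp [0.4397 0.0968 0.2202] F [ 0.15  0.44 -3.56] M world [0.014 0.077 0.021] M tool [-0.025  0.074 -0.021] w 0.0573 66.86783105134964
```

>>> step_arm([
  {"rx":0,"ry":9,"rz":0,"dx":0,"dy":0,"dz":0,"gripper":-1},
  {"rx":0,"ry":9,"rz":0,"dx":0,"dy":0,"dz":0,"gripper":-1},
  {"rx":0,"ry":0,"rz":0,"dx":0,"dy":0,"dz":0,"gripper":-1},
  {"rx":0,"ry":0,"rz":0,"dx":0,"dy":0,"dz":0,"gripper":-1},
  {"rx":0,"ry":-9,"rz":0,"dx":0,"dy":0,"dz":0,"gripper":-1},
  {"rx":0,"ry":-9,"rz":0,"dx":0,"dy":0,"dz":0,"gripper":-1},
  {"rx":0,"ry":0,"rz":0,"dx":0,"dy":0,"dz":0,"gripper":-1},
  {"rx":0,"ry":0,"rz":0,"dx":0,"dy":0,"dz":0,"gripper":-1},
  {"rx":0,"ry":0,"rz":0,"dx":0,"dy":0,"dz":0,"gripper":-1},
])

```text
clock: 7.72
tcp_pos: [0.4398, 0.0969, 0.2205]
orientation: [0.233, -3.133, 0.0]
contact_force: [1.0, -1.0, -3.8]
grip_width: 0.0571
gripper_force: 66.9
```

Run:
```python
from h import *
st()
```

```text
7.72 tcp [0.4398 0.0969 0.2205] F [ 0.98 -1.02 -3.82] M world [ 0.008  0.047 -0.021] M tool [-0.014  0.045  0.021] w 0.0571 66.87279224395752
```

>>> step_arm([
  {"rx":0,"ry":-9,"rz":0,"dx":0,"dy":0,"dz":0,"gripper":-1},
  {"rx":0,"ry":-9,"rz":0,"dx":0,"dy":0,"dz":0,"gripper":-1},
  {"rx":0,"ry":0,"rz":0,"dx":0,"dy":0,"dz":0,"gripper":-1},
  {"rx":0,"ry":0,"rz":0,"dx":0,"dy":0,"dz":0,"gripper":-1},
  {"rx":0,"ry":9,"rz":0,"dx":0,"dy":0,"dz":0,"gripper":-1},
  {"rx":0,"ry":9,"rz":0,"dx":0,"dy":0,"dz":0,"gripper":-1},
  {"rx":0,"ry":0,"rz":0,"dx":0,"dy":0,"dz":0,"gripper":-1},
  {"rx":0,"ry":0,"rz":0,"dx":0,"dy":0,"dz":0,"gripper":-1},
  {"rx":0,"ry":0,"rz":0,"dx":0,"dy":0,"dz":0,"gripper":-1},
])

```text
clock: 8.85
tcp_pos: [0.4382, 0.0965, 0.2201]
orientation: [-0.233, 3.133, 0.0]
contact_force: [-0.1, -0.2, -3.4]
grip_width: 0.0574
gripper_force: 66.9
```

Run:
```python
from h import *
st();go([.4395,.0971,.0511],8.5)
```

```text
8.85 tcp [0.4382 0.0965 0.2201] F [-0.14 -0.2  -3.45] M world [0.005 0.011 0.047] M tool [-0.007  0.01  -0.047] w 0.0574 66.87251597642899
rot(tool deg) [0.01 0.01 0.02] | shift now-frame [ -1.3   0.4 169. ] | shift after turn [ -1.4   0.4 169. ] t 8.85 tcp [0.4382 0.0965 0.2201] joints [-0.78  0.14  0.47  2.13 -0.08  0.88  1.46]
```

>>> step_arm([
  {"rx":0,"ry":9,"rz":0,"dx":0,"dy":0,"dz":0,"gripper":-1},
  {"rx":0,"ry":9,"rz":0,"dx":0,"dy":0,"dz":0,"gripper":-1},
  {"rx":0,"ry":0,"rz":0,"dx":0,"dy":0,"dz":0,"gripper":-1},
  {"rx":0,"ry":0,"rz":0,"dx":0,"dy":0,"dz":0,"gripper":-1},
  {"rx":0,"ry":0,"rz":0,"dx":0,"dy":0,"dz":0,"gripper":-1},
])

```text
clock: 9.48
tcp_pos: [0.4381, 0.0965, 0.2208]
orientation: [0.21, -2.822, 0.032]
contact_force: [-0.4, 1.1, -2.8]
grip_width: 0.0573
gripper_force: 66.9
```

```bash
cat >> h.py <<'E'
def av(k=12):
    L=[]
    for i in range(k):
        r.grab_frame("top");o=r.get_obs();M=R.from_rotvec(o["orientation"]).as_matrix();L.append(np.r_[M.T@o["moment"],o["contact_force"]])
    L=np.array(L);print("t",round(o["clock"],2),"Mtool",L.mean(0)[:3].round(4),"+-",(L.std(0)[:3]/k**.5).round(4),"F",L.mean(0)[3:].round(2))
E
python3 -c "
from h import *
av()"
```

```text
t 10.07 Mtool [ 0.0041 -0.5265 -0.0029] +- [0.0111 0.0186 0.0091] F [-0.07 -0.16 -3.03]
```

>>> step_arm([
  {"rx":0,"ry":-9,"rz":0,"dx":0,"dy":0,"dz":0,"gripper":-1},
  {"rx":0,"ry":-9,"rz":0,"dx":0,"dy":0,"dz":0,"gripper":-1},
  {"rx":0,"ry":-9,"rz":0,"dx":0,"dy":0,"dz":0,"gripper":-1},
  {"rx":0,"ry":-9,"rz":0,"dx":0,"dy":0,"dz":0,"gripper":-1},
  {"rx":0,"ry":0,"rz":0,"dx":0,"dy":0,"dz":0,"gripper":-1},
  {"rx":0,"ry":0,"rz":0,"dx":0,"dy":0,"dz":0,"gripper":-1},
  {"rx":0,"ry":0,"rz":0,"dx":0,"dy":0,"dz":0,"gripper":-1},
])

```text
clock: 10.95
tcp_pos: [0.4404, 0.0969, 0.2208]
orientation: [-0.209, 2.821, 0.032]
contact_force: [0.5, 0.2, -3.9]
grip_width: 0.057
gripper_force: 66.9
```

```bash
python3 -c "
from h import *
av()"
```

```text
t 11.55 Mtool [-4.000e-04  5.297e-01 -7.800e-03] +- [0.0059 0.0143 0.0095] F [-0.12 -0.08 -3.48]
```

>>> step_arm([
  {"rx":0,"ry":9,"rz":0,"dx":0,"dy":0,"dz":0,"gripper":-1},
  {"rx":0,"ry":9,"rz":0,"dx":0,"dy":0,"dz":0,"gripper":-1},
  {"rx":0,"ry":0,"rz":0,"dx":0,"dy":0,"dz":40,"gripper":-1},
  {"rx":0,"ry":0,"rz":0,"dx":0,"dy":0,"dz":40,"gripper":-1},
  {"rx":0,"ry":0,"rz":0,"dx":0,"dy":0,"dz":40,"gripper":-1},
  {"rx":0,"ry":0,"rz":0,"dx":0,"dy":0,"dz":25,"gripper":-1},
  {"rx":0,"ry":0,"rz":0,"dx":0,"dy":0,"dz":14,"gripper":-1},
  {"rx":0,"ry":0,"rz":0,"dx":0,"dy":0,"dz":5,"gripper":-1},
  {"rx":0,"ry":0,"rz":0,"dx":0,"dy":0,"dz":4,"gripper":-1},
  {"rx":0,"ry":0,"rz":0,"dx":0,"dy":0,"dz":0,"gripper":-1},
  {"rx":0,"ry":0,"rz":0,"dx":0,"dy":0,"dz":0,"gripper":-1},
  {"rx":0,"ry":0,"rz":0,"dx":0,"dy":0,"dz":0,"gripper":-1},
])

```text
clock: 13.05
tcp_pos: [0.4392, 0.0968, 0.0527]
orientation: [-0.233, 3.132, 0.001]
contact_force: [-0.7, -0.8, -2.7]
grip_width: 0.0572
gripper_force: 67.3
```

```bash
python3 -c "
from h import *
go([.4395,.0971,.0511],8.5);st()"
```

```text
rot(tool deg) [0.02 0.04 0.02] | shift now-frame [-0.4  0.2  1.6] | shift after turn [-0.4  0.2  1.6] t 13.05 tcp [0.4392 0.0968 0.0527] joints [-0.67  0.47  0.39  2.25 -0.37  0.48  1.73]
13.05 tcp [0.4392 0.0968 0.0527] F [-0.73 -0.75 -2.69] M world [ 0.052 -0.035 -0.041] M tool [-0.046 -0.042  0.041] w 0.0572 67.26574927568436
```

>>> step_arm([
  {"rx":0,"ry":0,"rz":0,"dx":0,"dy":0,"dz":2,"gripper":-1},
  {"rx":0,"ry":0,"rz":0,"dx":0,"dy":0,"dz":0,"gripper":0},
  {"rx":0,"ry":0,"rz":0,"dx":0,"dy":0,"dz":0,"gripper":1},
  {"rx":0,"ry":0,"rz":0,"dx":0,"dy":0,"dz":0,"gripper":1},
  {"rx":0,"ry":0,"rz":0,"dx":0,"dy":0,"dz":0,"gripper":1},
  {"rx":0,"ry":0,"rz":0,"dx":0,"dy":0,"dz":-25,"gripper":1},
  {"rx":0,"ry":0,"rz":0,"dx":0,"dy":0,"dz":-40,"gripper":1},
  {"rx":0,"ry":0,"rz":0,"dx":0,"dy":0,"dz":-35,"gripper":1},
  {"rx":0,"ry":0,"rz":0,"dx":0,"dy":-45,"dz":0,"gripper":1},
  {"rx":0,"ry":0,"rz":0,"dx":-3,"dy":-45,"dz":0,"gripper":1},
  {"rx":0,"ry":0,"rz":0,"dx":0,"dy":-43,"dz":0,"gripper":1},
  {"rx":0,"ry":0,"rz":0,"dx":0,"dy":0,"dz":0,"gripper":1},
  {"rx":0,"ry":0,"rz":0,"dx":0,"dy":0,"dz":0,"gripper":1},
])

```text
clock: 14.68
tcp_pos: [0.4614, -0.034, 0.1501]
orientation: [0.233, -3.132, -0.001]
contact_force: [-0.4, 0.6, 0.7]
grip_width: 0.0855
gripper_force: 0.0
```

Run:
```python
from h import *
go([.461,-.035,.0505],8.5)
f=r.grab_frame("scene")
for l in lids("scene",f,.068):print(l)
```

```text
rot(tool deg) [ 0.02 -0.03  0.01] | shift now-frame [ 0.5 -1.  99.6] | shift after turn [ 0.5 -1.  99.6] t 14.675 tcp [ 0.4614 -0.034   0.1501] joints [-0.54  0.3   0.57  2.17 -0.25  0.72  1.91]
([274.0, 254.0], [489.4, -164.9], [61.0, 138.0], 8.7)
([206.0, 234.0], [319.3, -260.4], [38.0, 115.0], 20.5)
([302.0, 219.0], [462.2, -36.3], [61.0, 136.0], 7.6)
([334.0, 189.0], [448.2, 94.5], [62.0, 121.0], 9.1)
```

>>> step_arm([
  {"rx":0,"ry":0,"rz":0,"dx":0,"dy":-1,"dz":40,"gripper":1},
  {"rx":0,"ry":0,"rz":0,"dx":0,"dy":0,"dz":30,"gripper":1},
  {"rx":0,"ry":0,"rz":0,"dx":0,"dy":0,"dz":18,"gripper":1},
  {"rx":0,"ry":0,"rz":0,"dx":0,"dy":0,"dz":11,"gripper":1},
  {"rx":0,"ry":0,"rz":0,"dx":0,"dy":0,"dz":0,"gripper":1},
  {"rx":0,"ry":0,"rz":0,"dx":0,"dy":0,"dz":0,"gripper":0.4},
  {"rx":0,"ry":0,"rz":0,"dx":0,"dy":0,"dz":0,"gripper":0.2},
  {"rx":0,"ry":0,"rz":0,"dx":0,"dy":0,"dz":0,"gripper":-1},
  {"rx":0,"ry":0,"rz":0,"dx":0,"dy":0,"dz":0,"gripper":-1},
  {"rx":0,"ry":0,"rz":0,"dx":0,"dy":0,"dz":0,"gripper":-1},
], grip_force=60)

```text
clock: 15.98
tcp_pos: [0.4623, -0.035, 0.0522]
orientation: [-0.234, 3.131, 0.001]
contact_force: [-0.7, 1.3, 5.9]
grip_width: 0.0575
gripper_force: 63.7
```

Run:
```python
from h import *
go([.461,-.035,.0505],8.5);st()
```

```text
rot(tool deg) [0.04 0.09 0.03] | shift now-frame [1.3 0.2 1.7] | shift after turn [1.3 0.2 1.7] t 15.975 tcp [ 0.4623 -0.035   0.0522] joints [-0.41  0.49  0.43  2.22 -0.42  0.5   2.07]
15.97 tcp [ 0.4623 -0.035   0.0522] F [-0.7   1.33  5.92] M world [ 0.178  0.238 -0.019] M tool [-0.211  0.209  0.019] w 0.0575 63.743133544921875
```

>>> step_arm([
  {"rx":0,"ry":0,"rz":0,"dx":0,"dy":0,"dz":-10,"gripper":-1},
  {"rx":0,"ry":0,"rz":0,"dx":0,"dy":0,"dz":-40,"gripper":-1},
  {"rx":0,"ry":0,"rz":0,"dx":0,"dy":0,"dz":-40,"gripper":-1},
  {"rx":0,"ry":0,"rz":0,"dx":0,"dy":0,"dz":-40,"gripper":-1},
  {"rx":0,"ry":0,"rz":0,"dx":0,"dy":0,"dz":-40,"gripper":-1},
  {"rx":0,"ry":0,"rz":0,"dx":0,"dy":0,"dz":0,"gripper":-1},
  {"rx":0,"ry":0,"rz":0,"dx":-40,"dy":0,"dz":0,"gripper":-1},
  {"rx":0,"ry":0,"rz":0,"dx":-40,"dy":0,"dz":0,"gripper":-1},
  {"rx":0,"ry":0,"rz":0,"dx":40,"dy":0,"dz":0,"gripper":-1},
  {"rx":0,"ry":0,"rz":0,"dx":40,"dy":0,"dz":0,"gripper":-1},
  {"rx":0,"ry":0,"rz":0,"dx":-40,"dy":0,"dz":0,"gripper":-1},
  {"rx":0,"ry":0,"rz":0,"dx":-40,"dy":0,"dz":0,"gripper":-1},
  {"rx":0,"ry":0,"rz":0,"dx":40,"dy":0,"dz":0,"gripper":-1},
  {"rx":0,"ry":0,"rz":0,"dx":40,"dy":0,"dz":0,"gripper":-1},
  {"rx":0,"ry":0,"rz":0,"dx":-40,"dy":0,"dz":0,"gripper":-1},
  {"rx":0,"ry":0,"rz":0,"dx":-40,"dy":0,"dz":0,"gripper":-1},
  {"rx":0,"ry":0,"rz":0,"dx":40,"dy":0,"dz":0,"gripper":-1},
  {"rx":0,"ry":0,"rz":0,"dx":40,"dy":0,"dz":0,"gripper":-1},
])

```text
clock: 18.23
tcp_pos: [0.4599, -0.0358, 0.2192]
orientation: [0.233, -3.129, 0.004]
contact_force: [0.6, 0.3, -2.8]
grip_width: 0.0572
gripper_force: 66.5
```

>>> step_arm([
  {"rx":0,"ry":9,"rz":0,"dx":0,"dy":0,"dz":0,"gripper":-1},
  {"rx":0,"ry":9,"rz":0,"dx":0,"dy":0,"dz":0,"gripper":-1},
  {"rx":0,"ry":0,"rz":0,"dx":0,"dy":0,"dz":0,"gripper":-1},
  {"rx":0,"ry":0,"rz":0,"dx":0,"dy":0,"dz":0,"gripper":-1},
  {"rx":0,"ry":0,"rz":0,"dx":0,"dy":0,"dz":0,"gripper":-1},
  {"rx":0,"ry":0,"rz":0,"dx":0,"dy":0,"dz":0,"gripper":-1},
])

```text
clock: 18.98
tcp_pos: [0.4612, -0.0355, 0.2216]
orientation: [0.209, -2.822, 0.032]
contact_force: [-0.0, 0.0, -3.1]
grip_width: 0.0573
gripper_force: 66.6
```

```bash
python3 -c "
from h import *
av(16);st()"
```

```text
t 19.77 Mtool [-0.0036 -0.5191  0.0062] +- [0.0079 0.0078 0.008 ] F [-0.14 -0.03 -2.94]
19.77 tcp [ 0.4617 -0.0354  0.2213] F [-0.02  0.14 -3.22] M world [ 0.086 -0.533 -0.041] M tool [-0.018 -0.54   0.037] w 0.0574 66.6002368927002
```

>>> step_arm([
  {"rx":0,"ry":-9,"rz":0,"dx":0,"dy":0,"dz":0,"gripper":-1},
  {"rx":0,"ry":-9,"rz":0,"dx":0,"dy":0,"dz":0,"gripper":-1},
  {"rx":0,"ry":-9,"rz":0,"dx":0,"dy":0,"dz":0,"gripper":-1},
  {"rx":0,"ry":-9,"rz":0,"dx":0,"dy":0,"dz":0,"gripper":-1},
  {"rx":0,"ry":0,"rz":0,"dx":0,"dy":0,"dz":0,"gripper":-1},
  {"rx":0,"ry":0,"rz":0,"dx":0,"dy":0,"dz":0,"gripper":-1},
  {"rx":0,"ry":0,"rz":0,"dx":0,"dy":0,"dz":0,"gripper":-1},
])

```text
clock: 20.65
tcp_pos: [0.4633, -0.0353, 0.2219]
orientation: [-0.211, 2.821, 0.031]
contact_force: [1.3, 0.2, -3.0]
grip_width: 0.0572
gripper_force: 66.6
```

```bash
python3 -c "
from h import *
av(16);st()"
```

```text
t 21.45 Mtool [0.0081 0.5301 0.0088] +- [0.007  0.0142 0.008 ] F [-0.21  0.12 -3.22]
21.45 tcp [ 0.4617 -0.0354  0.2213] F [-0.87 -0.21 -3.34] M world [-0.121  0.62   0.038] M tool [ 0.014  0.631 -0.044] w 0.0573 66.59974873065948
```

>>> step_arm([
  {"rx":0,"ry":9,"rz":0,"dx":0,"dy":0,"dz":0,"gripper":-1},
  {"rx":0,"ry":9,"rz":0,"dx":0,"dy":0,"dz":0,"gripper":-1},
  {"rx":0,"ry":0,"rz":0,"dx":0,"dy":0,"dz":40,"gripper":-1},
  {"rx":0,"ry":0,"rz":0,"dx":0,"dy":0,"dz":40,"gripper":-1},
  {"rx":0,"ry":0,"rz":0,"dx":0,"dy":0,"dz":40,"gripper":-1},
  {"rx":0,"ry":0,"rz":0,"dx":0,"dy":0,"dz":25,"gripper":-1},
  {"rx":0,"ry":0,"rz":0,"dx":0,"dy":0,"dz":14,"gripper":-1},
  {"rx":0,"ry":0,"rz":0,"dx":0,"dy":0,"dz":5,"gripper":-1},
  {"rx":0,"ry":0,"rz":0,"dx":0,"dy":0,"dz":4,"gripper":-1},
  {"rx":0,"ry":0,"rz":0,"dx":0,"dy":0,"dz":0,"gripper":-1},
  {"rx":0,"ry":0,"rz":0,"dx":0,"dy":0,"dz":1.5,"gripper":-1},
  {"rx":0,"ry":0,"rz":0,"dx":0,"dy":0,"dz":0,"gripper":-1},
  {"rx":0,"ry":0,"rz":0,"dx":0,"dy":0,"dz":0,"gripper":-1},
])

```text
clock: 23.08
tcp_pos: [0.4623, -0.0353, 0.0522]
orientation: [-0.233, 3.132, 0.0]
contact_force: [-1.4, -0.2, 3.7]
grip_width: 0.0572
gripper_force: 67.4
```

```bash
python3 -c "
from h import *
go([.4623,-.035,.0522],8.5);st()"
```

```text
rot(tool deg) [0.01 0.06 0.02] | shift now-frame [-0.1  0.3  0. ] | shift after turn [-0.1  0.3  0. ] t 23.075 tcp [ 0.4623 -0.0353  0.0522] joints [-0.47  0.51  0.51  2.23 -0.5   0.52  2.15]
23.07 tcp [ 0.4623 -0.0353  0.0522] F [-1.38 -0.24  3.71] M world [0.22  0.061 0.035] M tool [-0.227  0.027 -0.035] w 0.0572 67.38253802061081
```

>>> step_arm([
  {"rx":0,"ry":0,"rz":0,"dx":0,"dy":0,"dz":0,"gripper":0},
  {"rx":0,"ry":0,"rz":0,"dx":0,"dy":0,"dz":0,"gripper":1},
  {"rx":0,"ry":0,"rz":0,"dx":0,"dy":0,"dz":0,"gripper":1},
  {"rx":0,"ry":0,"rz":0,"dx":0,"dy":0,"dz":0,"gripper":1},
  {"rx":0,"ry":0,"rz":0,"dx":0,"dy":0,"dz":-25,"gripper":1},
  {"rx":0,"ry":0,"rz":0,"dx":0,"dy":0,"dz":-40,"gripper":1},
  {"rx":0,"ry":0,"rz":0,"dx":0,"dy":0,"dz":-35,"gripper":1},
  {"rx":0,"ry":0,"rz":0,"dx":0,"dy":-44,"dz":0,"gripper":1},
  {"rx":0,"ry":0,"rz":0,"dx":-7,"dy":-44,"dz":0,"gripper":1},
  {"rx":0,"ry":0,"rz":0,"dx":0,"dy":-43,"dz":0,"gripper":1},
  {"rx":0,"ry":0,"rz":0,"dx":0,"dy":0,"dz":0,"gripper":1},
  {"rx":0,"ry":0,"rz":0,"dx":0,"dy":0,"dz":0,"gripper":1},
])

```text
clock: 24.58
tcp_pos: [0.4876, -0.1634, 0.1515]
orientation: [0.233, -3.132, -0.001]
contact_force: [-0.5, 0.5, -0.4]
grip_width: 0.0857
gripper_force: 0.0
```

Run:
```python
from h import *
go([.488,-.1635,.0505],8.5)
f=r.grab_frame("scene");cv2.imwrite("pics/s2.png",f)
for l in lids("scene",f,.068):print(l)
```

```text
rot(tool deg) [ 0.04 -0.05 -0.  ] | shift now-frame [ -0.4  -0.2 101. ] | shift after turn [-3.00e-01 -1.00e-01  1.01e+02] t 24.575 tcp [ 0.4876 -0.1634  0.1515] joints [-0.34  0.41  0.68  2.06 -0.37  0.78  2.28]
([277.0, 256.0], [500.6, -164.1], [60.0, 116.0], 10.0)
([206.0, 234.0], [319.3, -260.2], [38.0, 115.0], 20.4)
([304.0, 219.0], [461.8, -38.8], [61.0, 140.0], 7.7)
([331.0, 187.0], [440.0, 93.0], [61.0, 137.0], 8.1)
```

View pics/s2.png

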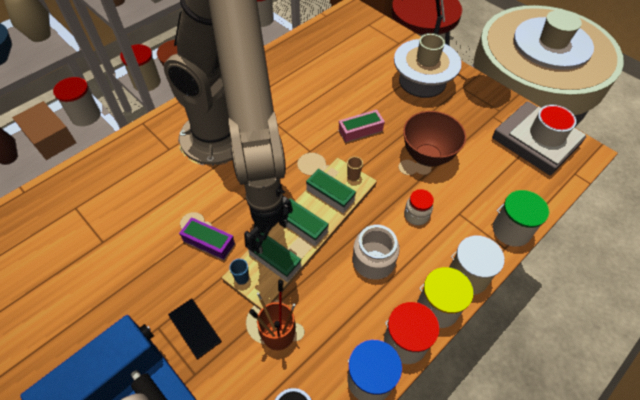

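The picture shows C and B back in place at (331,187) and (304,219), and nothing has been disturbed. The gripper is above A at (270,240). Now I do A, shaking inward to stay away from the brushes.

>>> step_arm([
  {"rx":0,"ry":0,"rz":0,"dx":0,"dy":0,"dz":40,"gripper":1},
  {"rx":0,"ry":0,"rz":0,"dx":0,"dy":0,"dz":30,"gripper":1},
  {"rx":0,"ry":0,"rz":0,"dx":0,"dy":0,"dz":18,"gripper":1},
  {"rx":0,"ry":0,"rz":0,"dx":0,"dy":0,"dz":12,"gripper":1},
  {"rx":0,"ry":0,"rz":0,"dx":0,"dy":0,"dz":0,"gripper":1},
  {"rx":0,"ry":0,"rz":0,"dx":0,"dy":0,"dz":0,"gripper":0.4},
  {"rx":0,"ry":0,"rz":0,"dx":0,"dy":0,"dz":0,"gripper":0.2},
  {"rx":0,"ry":0,"rz":0,"dx":0,"dy":0,"dz":0,"gripper":-1},
  {"rx":0,"ry":0,"rz":0,"dx":0,"dy":0,"dz":0,"gripper":-1},
  {"rx":0,"ry":0,"rz":0,"dx":0,"dy":0,"dz":0,"gripper":-1},
], grip_force=60)

```text
clock: 25.88
tcp_pos: [0.4887, -0.1639, 0.0528]
orientation: [-0.233, 3.131, 0.0]
contact_force: [-0.9, 0.9, 6.2]
grip_width: 0.0571
gripper_force: 64.7
```

Run:
```python
from h import *
go([.488,-.1635,.0505],8.5);st()
```

```text
rot(tool deg) [0.   0.1  0.01] | shift now-frame [0.6 0.5 2.3] | shift after turn [0.6 0.5 2.3] t 25.875 tcp [ 0.4887 -0.1639  0.0528] joints [-0.22  0.57  0.54  2.11 -0.53  0.59  2.42]
25.88 tcp [ 0.4887 -0.1639  0.0528] F [-0.87  0.92  6.15] M world [ 0.21   0.254 -0.08 ] M tool [-0.245  0.22   0.08 ] w 0.0571 64.74611073732376
```

>>> step_arm([
  {"rx":0,"ry":0,"rz":0,"dx":0,"dy":0,"dz":-10,"gripper":-1},
  {"rx":0,"ry":0,"rz":0,"dx":0,"dy":0,"dz":-40,"gripper":-1},
  {"rx":0,"ry":0,"rz":0,"dx":0,"dy":0,"dz":-40,"gripper":-1},
  {"rx":0,"ry":0,"rz":0,"dx":0,"dy":0,"dz":-40,"gripper":-1},
  {"rx":0,"ry":0,"rz":0,"dx":0,"dy":0,"dz":-40,"gripper":-1},
  {"rx":0,"ry":0,"rz":0,"dx":0,"dy":0,"dz":0,"gripper":-1},
  {"rx":0,"ry":0,"rz":0,"dx":40,"dy":0,"dz":0,"gripper":-1},
  {"rx":0,"ry":0,"rz":0,"dx":40,"dy":0,"dz":0,"gripper":-1},
  {"rx":0,"ry":0,"rz":0,"dx":-40,"dy":0,"dz":0,"gripper":-1},
  {"rx":0,"ry":0,"rz":0,"dx":-40,"dy":0,"dz":0,"gripper":-1},
  {"rx":0,"ry":0,"rz":0,"dx":40,"dy":0,"dz":0,"gripper":-1},
  {"rx":0,"ry":0,"rz":0,"dx":40,"dy":0,"dz":0,"gripper":-1},
  {"rx":0,"ry":0,"rz":0,"dx":-40,"dy":0,"dz":0,"gripper":-1},
  {"rx":0,"ry":0,"rz":0,"dx":-40,"dy":0,"dz":0,"gripper":-1},
  {"rx":0,"ry":0,"rz":0,"dx":40,"dy":0,"dz":0,"gripper":-1},
  {"rx":0,"ry":0,"rz":0,"dx":40,"dy":0,"dz":0,"gripper":-1},
  {"rx":0,"ry":0,"rz":0,"dx":-40,"dy":0,"dz":0,"gripper":-1},
  {"rx":0,"ry":0,"rz":0,"dx":-40,"dy":0,"dz":0,"gripper":-1},
])

```text
clock: 28.12
tcp_pos: [0.4873, -0.1634, 0.221]
orientation: [0.231, -3.132, -0.003]
contact_force: [0.3, 0.1, -1.6]
grip_width: 0.0575
gripper_force: 67.1
```

>>> step_arm([
  {"rx":0,"ry":9,"rz":0,"dx":0,"dy":0,"dz":0,"gripper":-1},
  {"rx":0,"ry":9,"rz":0,"dx":0,"dy":0,"dz":0,"gripper":-1},
  {"rx":0,"ry":0,"rz":0,"dx":0,"dy":0,"dz":0,"gripper":-1},
  {"rx":0,"ry":0,"rz":0,"dx":0,"dy":0,"dz":0,"gripper":-1},
  {"rx":0,"ry":0,"rz":0,"dx":0,"dy":0,"dz":0,"gripper":-1},
  {"rx":0,"ry":0,"rz":0,"dx":0,"dy":0,"dz":0,"gripper":-1},
])

```text
clock: 28.88
tcp_pos: [0.4874, -0.1642, 0.2223]
orientation: [0.209, -2.822, 0.032]
contact_force: [-0.0, 0.5, -2.9]
grip_width: 0.0571
gripper_force: 67.6
```

```bash
python3 -c "
from h import *
av(16);st()"
```

```text
t 29.68 Mtool [ 0.0185 -0.4645 -0.0073] +- [0.0079 0.0092 0.0092] F [ 0.04 -0.02 -3.05]
29.68 tcp [ 0.488  -0.1639  0.2218] F [ 0.45  0.39 -4.09] M world [ 0.057 -0.411 -0.029] M tool [-0.004 -0.414  0.029] w 0.0572 67.63843148946762
```

>>> step_arm([
  {"rx":0,"ry":-9,"rz":0,"dx":0,"dy":0,"dz":0,"gripper":-1},
  {"rx":0,"ry":-9,"rz":0,"dx":0,"dy":0,"dz":0,"gripper":-1},
  {"rx":0,"ry":-9,"rz":0,"dx":0,"dy":0,"dz":0,"gripper":-1},
  {"rx":0,"ry":-9,"rz":0,"dx":0,"dy":0,"dz":0,"gripper":-1},
  {"rx":0,"ry":0,"rz":0,"dx":0,"dy":0,"dz":0,"gripper":-1},
  {"rx":0,"ry":0,"rz":0,"dx":0,"dy":0,"dz":0,"gripper":-1},
  {"rx":0,"ry":0,"rz":0,"dx":0,"dy":0,"dz":0,"gripper":-1},
])

```text
clock: 30.55
tcp_pos: [0.4895, -0.1637, 0.2221]
orientation: [-0.212, 2.821, 0.032]
contact_force: [-0.3, -0.3, -3.3]
grip_width: 0.0573
gripper_force: 68.3
```

```bash
python3 -c "
from h import *
av(16);st()"
```

```text
t 31.35 Mtool [-0.008   0.4663  0.0006] +- [0.0078 0.0081 0.0074] F [ 0.05  0.01 -3.22]
31.35 tcp [ 0.488  -0.1639  0.2218] F [ 0.15 -0.57 -3.31] M world [-0.004  0.5    0.021] M tool [-0.073  0.495  0.002] w 0.0572 68.3272048830986
```

A's moment is ±0.465 N·m, against ±0.525 for B and C. The 0.055–0.06 drop is what the ball shift should give, so A rattles. I take it over the jar.

>>> step_arm([
  {"rx":0,"ry":9,"rz":0,"dx":0,"dy":0,"dz":0,"gripper":-1},
  {"rx":0,"ry":9,"rz":0,"dx":0,"dy":0,"dz":0,"gripper":-1},
  {"rx":0,"ry":0,"rz":0,"dx":0,"dy":0,"dz":-4,"gripper":-1},
  {"rx":0,"ry":0,"rz":0,"dx":-15,"dy":12,"dz":0,"gripper":-1},
  {"rx":0,"ry":0,"rz":0,"dx":-30,"dy":25,"dz":0,"gripper":-1},
  {"rx":0,"ry":0,"rz":0,"dx":-30,"dy":25,"dz":0,"gripper":-1},
  {"rx":0,"ry":0,"rz":0,"dx":-30,"dy":25,"dz":0,"gripper":-1},
  {"rx":0,"ry":0,"rz":0,"dx":-30,"dy":25,"dz":0,"gripper":-1},
  {"rx":0,"ry":0,"rz":0,"dx":-30,"dy":25,"dz":0,"gripper":-1},
  {"rx":0,"ry":0,"rz":0,"dx":-25,"dy":22,"dz":0,"gripper":-1},
  {"rx":0,"ry":0,"rz":0,"dx":-14,"dy":11,"dz":0,"gripper":-1},
  {"rx":0,"ry":0,"rz":0,"dx":0,"dy":0,"dz":0,"gripper":-1},
  {"rx":0,"ry":0,"rz":0,"dx":0,"dy":0,"dz":0,"gripper":-1},
  {"rx":0,"ry":0,"rz":0,"dx":0,"dy":0,"dz":0,"gripper":-1},
])

```text
clock: 33.1
tcp_pos: [0.6639, 0.0327, 0.2261]
orientation: [0.229, -3.133, 0.0]
contact_force: [0.7, 0.5, -2.6]
grip_width: 0.0572
gripper_force: 68.3
```

Run:
```python
from h import *
go([.665,.035,.226],8.5);st()
for n in("scene","top"):
    f=r.grab_frame(n)
    for l in lids(n,f,.068):print(n,l)
    cv2.imwrite(f"pics/{n}3.png",f)
s=cv2.imread("pics/scene0.png")[215:290,340:415]
a=cv2.resize(s,(400,400),interpolation=cv2.INTER_CUBIC)
f=cv2.imread("pics/scene3.png");b=cv2.resize(f[150:310,240:400],(400,400),interpolation=cv2.INTER_CUBIC)
cv2.imwrite("pics/j3.png",np.hstack([a,b]))
```

```text
rot(tool deg) [-0.   -0.   -0.12] | shift now-frame [-1.4  2.1  0.1] | shift after turn [-1.4  2.1  0.1] t 33.1 tcp [0.6639 0.0327 0.2261] joints [-0.62  0.57  0.7   1.64 -0.41  1.08  1.92]
33.1 tcp [0.6639 0.0327 0.2261] F [ 0.71  0.53 -2.55] M world [-0.029  0.04   0.029] M tool [ 0.022  0.044 -0.029] w 0.0572 68.3114817738533
scene ([206.0, 234.0], [319.3, -260.3], [38.0, 115.0], 20.5)
scene ([395.0, 223.0], [646.4, 134.4], [71.0, 75.0], 8.9)
scene ([302.0, 219.0], [461.8, -38.3], [62.0, 139.0], 8.5)
scene ([362.0, 205.0], [547.0, 118.4], [46.0, 68.0], -84.8)
scene ([331.0, 187.0], [439.9, 93.0], [62.0, 138.0], 8.5)
top ([423.0, 286.0], [306.4, -250.7], [38.0, 115.0], 20.3)
top ([286.0, 247.0], [415.3, 92.9], [56.0, 91.0], 8.3)
top ([335.0, 226.0], [459.8, -36.0], [58.0, 136.0], 8.3)
top ([312.0, 143.0], [688.6, 23.2], [49.0, 79.0], 7.5)
```

View pics/top3.png

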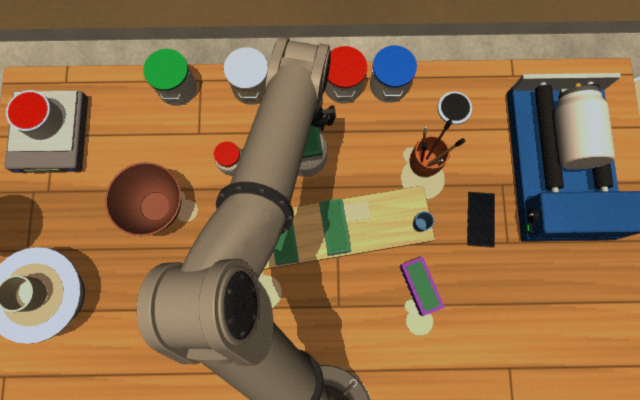

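View pics/j3.png

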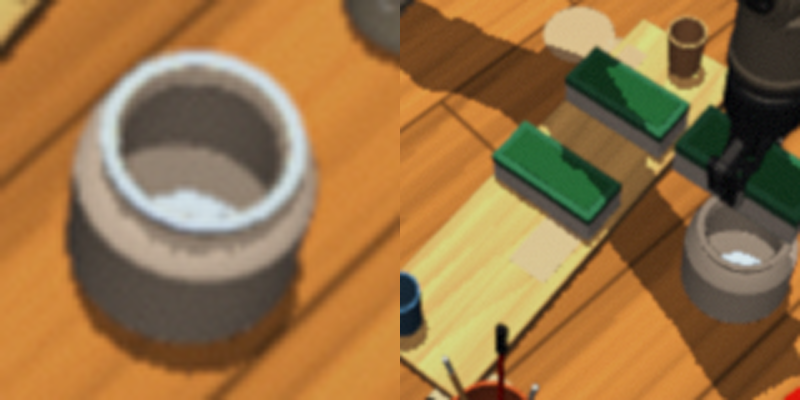

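The tin is held level over the jar, B and C stand on the board, and the beakers and pot are untouched. The rim centre in the first scene picture is at (378.2,241.4); I make a last small centring.

Run:
```python
from h import *
a=ray("scene",[[378.2,241.4]],.11)[0];b=ray("top",[[304.5,144.8]],.11)[0];print(a,b)
m=(a+b)/2;go([m[0],m[1],.226],8.5)
```

```text
[0.66835902 0.03852858] [0.66289104 0.03722546]
rot(tool deg) [ 0.01  0.   -0.07] | shift now-frame [-2.1  4.2  0. ] | shift after turn [-2.1  4.2  0. ] t 33.2 tcp [0.6642 0.0334 0.226 ] joints [-0.62  0.57  0.7   1.64 -0.41  1.08  1.92]
```

>>> step_arm([
  {"rx":0,"ry":0,"rz":0,"dx":-2,"dy":4,"dz":0,"gripper":-1},
  {"rx":0,"ry":0,"rz":0,"dx":0,"dy":0,"dz":0,"gripper":-1},
  {"rx":0,"ry":0,"rz":0,"dx":0,"dy":0,"dz":0,"gripper":-1},
  {"rx":0,"ry":0,"rz":0,"dx":0,"dy":0,"dz":0,"gripper":-1},
  {"rx":0,"ry":0,"rz":0,"dx":0,"dy":0,"dz":0,"gripper":-1},
  {"rx":0,"ry":0,"rz":0,"dx":0,"dy":0,"dz":0,"gripper":-1},
  {"rx":0,"ry":0,"rz":0,"dx":0,"dy":0,"dz":0,"gripper":-1},
  {"rx":0,"ry":0,"rz":0,"dx":0,"dy":0,"dz":0,"gripper":-1},
])

```text
clock: 34.2
tcp_pos: [0.666, 0.0387, 0.2258]
orientation: [-0.233, 3.133, 0.0]
contact_force: [-0.3, -1.2, -2.3]
grip_width: 0.0576
gripper_force: 68.3
```

Run:
```python
from h import *
st();print(r.hand_in())
```

```text
34.2 tcp [0.666  0.0387 0.2258] F [-0.27 -1.16 -2.34] M world [ 0.012 -0.044  0.033] M tool [-0.005 -0.045 -0.033] w 0.0576 68.31317335367203
the job is handed in; nothing more can be done
None
```

I handed the job in at 34.2 s: tin A (right-hand end) is the one with the loose ball, held level and still about 85 mm above the jar rim, and tins B and C were silent and stand upright within about 4 mm of their starting places.

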